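# Count out one row of beads from a counting tray

### The arm

A 6-joint arm with a two-finger parallel gripper is mounted at the origin on the work surface. World frame = base frame: x ahead of the robot, y to its left, z up, the work surface at z = 0. Lengths are in m, angles in rad, forces in N, time in s.
With the tool pointing down it reaches from about 0.35 to 0.85 m from the base axis. Payload 8.1 kg.
Tool frame: the origin (TCP) lies on the centre line of the jaws, within the pads' length; the fingertips stand 22 mm ahead of it and the grasp point (between the pads) lies 3 mm ahead of it; z points along the fingers, y is the line along which they close (so a half turn about z gives the same grasp; the last joint's range is limited). The gripper opens to 93 mm and grips with 3 to 60 N. Pads are 15 mm wide; open, the fingers measure 128 mm over their backs; the gripper's body (75 mm by 188 mm) begins 65 mm behind the grasp point.
Start: joints at [1.251, 0.13, 1.488, -0, 1.523, -0.085], TCP at [0.14, 0.584, 0.241] pointing down, gripper open.
Joint ranges: [-2.96, 2.96], [-0.89, 2.26], [0.02, 2.5], [-1.34, 4.48], [0, 2.73], [-2.66, 2.66]. Speed limits (rad/s): [2.39, 2.39, 2.79, 3.14, 3.14, 3.14].

### API

Orientations are given as a rotation vector (axis times angle).
In Python, from plant import robot, cams gives the robot as it stands (robot), with the cameras (cams).
- The arm moves only by the shell command python3 inch.py 'ROWS' [FORCE]. ROWS is a JSON list of rows, 1 to 20 of them, each written [opening, [dx, dy, dz], turn]: the finger opening in m, then dx, dy, dz in m, then a turn about the tool's z in rad; each row shifts and turns the commanded pose from where the row before left it, along the tool's axes as they then stand; what a row does not reach is not made up. A row lasts 1/10 s, in which the tool goes at most 0.05 m and 0.15 rad, less where a joint would pass 70% of its speed; a pose out of reach is approached as far as the arm can. The fingers move at their own pace and stop on an object; FORCE is the grip in N (left out, the last holds). Time passes only in rows, so rows that do not move let the fingers close. It prints the time, the measured TCP pose, the force, the opening and the grip force at its end. Input that does not fit is refused with a message, and nothing moves.
- robot.read_state(): the state, without advancing time (a new reading comes with each control period).
- cams.read_camera(name): name is "scene" or "top" or "wrist"; returns a dict with "image" (400x640x3 uint8, red, green, blue), "fx", "fy", "cx", "cy" (pixels), "R" (3x3) and "t" (3): a world point X has camera coordinates R X + t. Camera axes: x right, y down, z forward; pixel columns grow to the right and rows downward; lengths in m; the calibration is good to about 2 mm. A picture is of the moment at which its call begins. There is no depth.
- robot.close_job(): hands the job in; it is judged then, once.
The state is a dict: "t": time; "q": joint angles; "dq": joint speeds; "joint_torque": joint torques, N m; "tool_pos": TCP position; "orientation": TCP orientation; "force": force on the tool from outside, world axes, zero at the start; "wrist_torque": the same for the moment, N m; "opening": finger opening in m; "gripper_force": force on a finger pad.
Only numpy, scipy, OpenCV 4.12 (cv2) and the standard library are available. Lean on these libraries where they do the work, as an engineer would, in place of code of your own. Each camera call takes 0.05 s, during which the arm holds its last target. There are 200 camera calls.

### The job

Pick the counting tray up by its handle and tip it over its low front lip so that only the front row of three beads rolls into the cup, the other two rows staying in their grooves; do not touch the beads with the fingers. Then lay the tray flat on the table with its front edge flush against the far side of the steel stop bar, within the bar's length, handle pointing away from the bar, and let go. Leave the cup where it stands and the bottle, jar and carton alone.

Things in the scene. Friction and masses are not known exactly. Their poses are not given: they have to be found in the camera images.
- tray: loose wooden counting tray, about 220 g, 83.5 mm long (x), 78 mm wide (y), with three grooves along y, each holding a row of three beads. Origin: underside, midway across, 46 mm behind the front edge; x points from the pouring edge (front) to the handle, z up. Floor 4 mm thick, grooves 23.5 x 70 mm; side and rear walls 4 mm thick, 22 mm high over all
- tray_grip (a point): middle of the tray's handle, 66 mm along the tray's x from its origin and 28 mm above the underside. The handle is a wooden bar along x behind the rear wall, from x = 37.5 to 91 mm, 16 mm wide (y), from z = 16 to 40 mm
- tray_lip (a point): middle of the tray's front edge, on the underside (x = -46 mm in the tray's frame). The front has only a low lip, 2.5 mm above the floor, 3 mm thick. Tipped slowly front-down, beads roll over this lip at about 35 degrees, sooner if jerked
- tray_ridge (a point): middle of the front one of two ridges that part the grooves, on its top: x = -18, z = 9.5 mm in the tray's frame; the other is 26.5 mm behind it. They stand 5.5 mm above the floor, 3 mm thick. Beads roll over them at about 57 degrees of tilt, sooner if jerked
- cup: loose round aluminium cup, 250 g, standing open on the table, 70 mm high, 112 mm across the rim and 100 mm at the foot, wall 3 mm. Origin: centre of its underside
- cup_rim (a point): centre of the cup's mouth, level with the rim, 70 mm above the cup's underside
- stop: fixed steel stop bar lying on the table, 20 mm thick (its x), 150 mm long (its y), 20 mm high. Origin: centre of its underside. The tray parks on its +x side, the side away from the robot, so that the tray's x and the bar's x point the same way
- stop_face (a point): middle of the bar's long face on the side away from the robot, at table height: x = +10 mm in the bar's frame
- bottle: bystander: closed clear bottle with a blue cap, 68 mm across, 200 mm high; origin at its foot
- jar: bystander: closed amber jar, white cap, 60 mm across, 70 mm high; origin at its foot
- carton: bystander: flat white carton with a blue band, 70 by 130 by 28 mm; origin at the centre of its underside
- front1_center (a point): centre of a loose white ceramic bead, a ball 22 mm across, 14 g, in the front row of the tray (next to the pouring lip; starts near x = -31, y = -23 mm of the tray)
- front2_center (a point): centre of a loose white ceramic bead, a ball 22 mm across, 14 g, in the front row of the tray (next to the pouring lip; starts near x = -31, y = 0 mm of the tray)
- front3_center (a point): centre of a loose white ceramic bead, a ball 22 mm across, 14 g, in the front row of the tray (next to the pouring lip; starts near x = -31, y = 23 mm of the tray)
- middle1_center (a point): centre of a loose white ceramic bead, a ball 22 mm across, 14 g, in the middle row of the tray (between the two ridges; starts near x = -5, y = -23 mm of the tray)
- middle2_center (a point): centre of a loose white ceramic bead, a ball 22 mm across, 14 g, in the middle row of the tray (between the two ridges; starts near x = -5, y = 0 mm of the tray)
- middle3_center (a point): centre of a loose white ceramic bead, a ball 22 mm across, 14 g, in the middle row of the tray (between the two ridges; starts near x = -5, y = 23 mm of the tray)
- back1_center (a point): centre of a loose white ceramic bead, a ball 22 mm across, 14 g, in the back row of the tray (next to the rear wall; starts near x = 22, y = -23 mm of the tray)
- back2_center (a point): centre of a loose white ceramic bead, a ball 22 mm across, 14 g, in the back row of the tray (next to the rear wall; starts near x = 22, y = 0 mm of the tray)
- back3_center (a point): centre of a loose white ceramic bead, a ball 22 mm across, 14 g, in the back row of the tray (next to the rear wall; starts near x = 22, y = 23 mm of the tray)

How it is judged:
On the way, in this order (a step that is already met when the one before it is completed fails the run):
1. the tray is off the table and tipped by more than 15 degrees (angle between tray's own z axis and vertical above 0.262 rad and height (world z) of tray_grip above 0.08 m).
2. the three front beads lie in the cup, the other six in their grooves (horizontal distance between each of front1_center, front2_center, front3_center and cup_rim below 0.05 m and z of each of front1_center, front2_center, front3_center in the frame of cup below 0.05 m and x of middle1_center in the frame of tray between -0.01475 and 0.00525 m and z of middle1_center in the frame of tray between 0.01 and 0.022 m and x of middle2_center in the frame of tray between -0.01475 and 0.00525 m and z of middle2_center in the frame of tray between 0.01 and 0.022 m and x of middle3_center in the frame of tray between -0.01475 and 0.00525 m and z of middle3_center in the frame of tray between 0.01 and 0.022 m and x of back1_center in the frame of tray between 0.01175 and 0.03175 m and z of back1_center in the frame of tray between 0.01 and 0.022 m and x of back2_center in the frame of tray between 0.01175 and 0.03175 m and z of back2_center in the frame of tray between 0.01 and 0.022 m and x of back3_center in the frame of tray between 0.01175 and 0.03175 m and z of back3_center in the frame of tray between 0.01 and 0.022 m), for 0.2 s.
At the end, for the whole second after the job is handed in: Front-row beads in the cup, middle and back rows in their own grooves; tray flat on the table, released, front edge within 3 mm of the stop bar's far face, square within 4 deg, centred on the bar within 40 mm; cup upright within 30 mm of its start (all of step 2 and angle between cup's own z axis and vertical below 0.1 rad and distance of cup from where it was at the start of the episode below 0.03 m and x of tray_lip in the frame of stop_face between -0.003 and 0.003 m and y of tray_lip in the frame of stop_face between -0.04 and 0.04 m and angle between the x axis of tray and the x axis of stop, either way round below 0.07 rad and angle between tray's own z axis and vertical below 0.03 rad and height (world z) of tray below 0.004 m and linear speed of tray below 0.02 m/s); the robot touches nothing.
It fails at once if the fingers touch a bead (contact force between the fingers and front1 above 0.3 N or contact force between the fingers and front2 above 0.3 N or contact force between the fingers and front3 above 0.3 N or contact force between the fingers and middle1 above 0.3 N or contact force between the fingers and middle2 above 0.3 N or contact force between the fingers and middle3 above 0.3 N or contact force between the fingers and back1 above 0.3 N or contact force between the fingers and back2 above 0.3 N or contact force between the fingers and back3 above 0.3 N).
It fails at once if the cup is tipped or shoved (angle between cup's own z axis and vertical above 0.4 rad or distance of cup from where it was at the start of the episode above 0.03 m).
It fails at once if a bystander is moved (distance of any of bottle, jar, carton from where it was at the start of the episode above 0.02 m).
It also fails if it takes over 56 s, if anything falls off the work surface, if the arm or the gripper's body presses on something with over 40 N, if the wrist force passes 120 N, or if a joint passes its speed limit or range.

## Working session

There is one attempt and no reset: what is moved stays moved. The work goes in short steps, Python scripts to look and compute and a shell command to move; the robot and the scene stay as the last step left them, time stands still between calls to the robot, and variables do not carry over. Pictures are saved under pics/ and viewed, at most 10 in all, crops included, and the job is handed in when it is done.

```bash
ls; mkdir -p pics; python3 - <<'E'
from plant import robot, cams
import cv2,numpy as np
for n in ("top","scene"):
    c=cams.read_camera(n); cv2.imwrite(f"pics/{n}0.png",c["image"][:,:,::-1])
    print(n,c["fx"],c["fy"],c["cx"],c["cy"],np.round(c["R"],4).tolist(),np.round(c["t"],4).tolist())
print(robot.read_state())
E
```

```text
inch.py
pics
plant.py
top 370.2775134984047 370.2775134984047 319.1930066816618 198.76660710899452 [[0.0172, -0.9996, 0.0227], [-0.9974, -0.0187, -0.0699], [0.0703, -0.0214, -0.9973]] [-0.0315, 0.5903, 1.0997]
scene 470.5354702967035 470.5354702967035 318.2343008604296 201.04503064071292 [[0.5374, 0.8432, -0.0156], [0.5808, -0.3835, -0.718], [-0.6114, 0.3768, -0.6958]] [-0.3172, -0.2835, 2.0318]
{'t': 0.1, 'q': array([ 1.25058686e+00,  1.31093958e-01,  1.48915095e+00,  1.95911616e-05,
        1.52300284e+00, -8.54057763e-02]), 'dq': array([-0.00159065, -0.00308277, -0.00218013,  0.00105333, -0.00094186,
        0.00018211]), 'joint_torque': array([ 1.01087706e-03, -5.61348581e+01, -4.93085897e+01,  7.69820320e-02,
        2.91319925e-02, -6.62297907e-05]), 'tool_pos': array([0.13941749, 0.58309392, 0.23969802]), 'orientation': array([-3.67942160e-01, -3.11961562e+00,  2.54004632e-03]), 'force': array([ 0.15052232, -0.64843234, -0.25671268]), 'wrist_torque': array([ 0.06121723,  0.00565604, -0.04023302]), 'gripper_force': 0.0, 'opening': 0.0927261525944397}
```

View pics/top0.png

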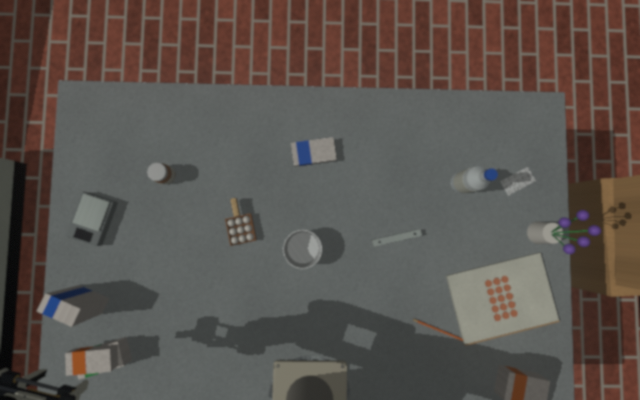

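View pics/scene0.png

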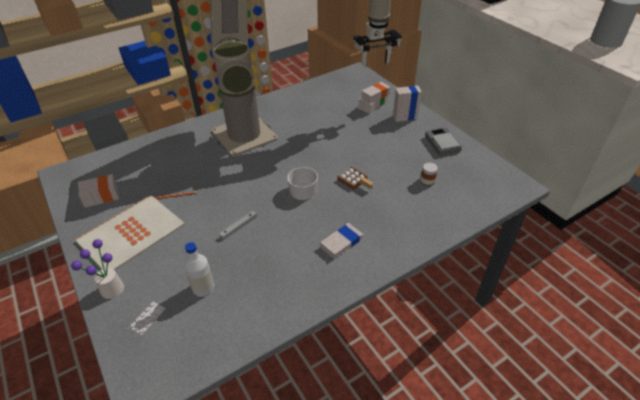

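The top view shows the tray near pixel (240,230) with its handle up at (235,205), the cup at (303,249), the stop bar at (398,237), the jar at (159,172), the carton at (315,151) and the bottle at (475,180). I'll zoom in.

```bash
python3 - <<'E'
import cv2,numpy as np
a=cv2.imread("pics/top0.png"); s=cv2.imread("pics/scene0.png")
A=cv2.resize(a[190:280,210:440],None,fx=3.4,fy=3.4,interpolation=cv2.INTER_CUBIC)
B=cv2.resize(s[140:260,200:400],None,fx=2.4,fy=2.4,interpolation=cv2.INTER_CUBIC)
o=np.zeros((A.shape[0]+B.shape[0],A.shape[1],3),np.uint8);o[:A.shape[0]]=A;o[A.shape[0]:,:B.shape[1]]=B
print(o.shape)
cv2.imwrite("pics/crop0.png",o)
E
```

```text
(594, 782, 3)
```

View pics/crop0.png

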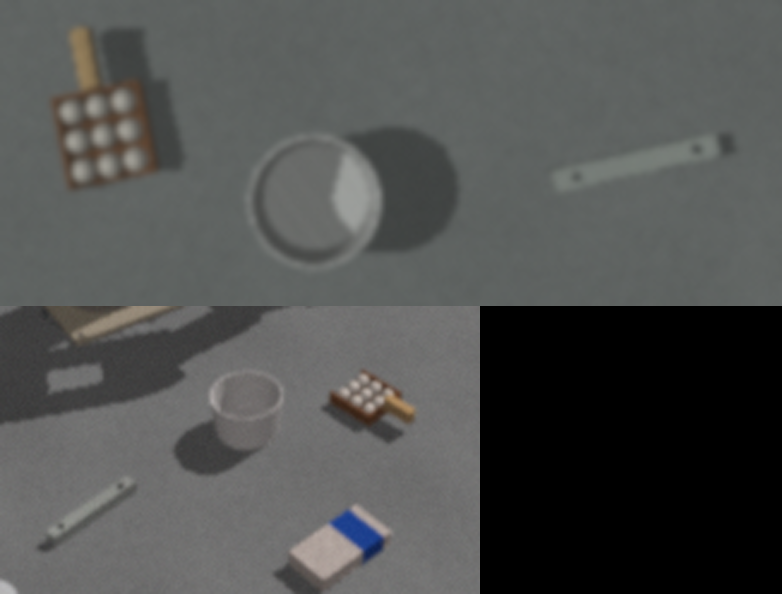

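The crop shows the tray's 3x3 beads around crop (102,134), the handle tip at (80,30), the cup mouth centred at (315,201), and the bar running from (554,180) to (735,143). The scene view agrees. I'll back-project these.

```bash
cat > h.py <<'E'
import numpy as np
from scipy.optimize import least_squares
from scipy.spatial.transform import Rotation as Ro
def ray(c,uv,z):
    R,t=np.array(c["R"]),np.array(c["t"]); o=-R.T@t
    d=R.T@np.array([(uv[0]-c["cx"])/c["fx"],(uv[1]-c["cy"])/c["fy"],1]); return o+d*(z-o[2])/d[2]
def proj(c,X):
    p=np.array(c["R"])@np.array(X)+np.array(c["t"]); return np.array([c["fx"]*p[0]/p[2]+c["cx"],c["fy"]*p[1]/p[2]+c["cy"]])
def fit(local,world):  # planar pose x,y,yaw
    f=lambda p:(np.array(local)@np.array([[np.cos(p[2]),np.sin(p[2])],[-np.sin(p[2]),np.cos(p[2])]])+p[:2]-np.array(world)).ravel()
    r=least_squares(f,[.4,0,0]); return r.x,np.sqrt(np.mean(r.fun**2))
E
python3 - <<'E'
from h import *
from plant import robot, cams
c=cams.read_camera("top"); s=cams.read_camera("scene")
P=lambda u,v,z:ray(c,((u+.5)/3.4-.5+210,(v+.5)/3.4-.5+190),z)[:2]
b=[(70,110),(96,106),(122,100),(76,139),(102,134),(128,129),(82,171),(108,165),(134,159)]
loc=[(x,y) for x in(.022,-.005,-.031) for y in(.023,0,-.023)]
print("tray",fit(loc,[P(*q,.017) for q in b]), "handle tip",P(82,28,.04))
print("cup",P(315,201,.07),"left/right/top/bot",P(246,201,.07),P(383,201,.07),P(315,132,.07),P(315,270,.07))
e=[P(554,180,.02),P(721,146,.02)]
print("stop top ends",e,"len",np.linalg.norm(e[0]-e[1]),"dir",np.arctan2(*(e[0]-e[1])[::-1]))
for n,q in dict(carton=(315,151),jar=(159,172),bottle=(475,180)).items(): print(n,ray(c,q,.03))
S=lambda u,v,z:ray(s,(u/2.4+200,(v-306)/2.4+140),z)[:2]
print("scene cup",S(246,393,.07),"bar",S(50,533,.02),S(129,484,.02),"bead mid",S(367,395,.017))
w=cams.read_camera("wrist");print(Ro.from_rotvec(robot.read_state()["orientation"]).as_matrix().round(3).tolist(),(-np.array(w["R"]).T@w["t"]).round(3),w["fx"],np.round(w["R"],3).tolist())
E
```

```text
tray (array([0.49917729, 0.21755334, 0.22562031]), np.float64(0.0006425180718888402)) handle tip [0.58728582 0.23244775]
cup [0.44286117 0.02606897] left/right/top/bot [0.44194906 0.08406777] [ 0.44376226 -0.03122939] [0.50078847 0.02724929] [0.38537291 0.02489759]
stop top ends [array([ 0.46144473, -0.18418072]), array([ 0.49396464, -0.33325722])] len 0.15258226766553043 dir 1.7855741069875002
carton [ 0.73489799 -0.00553188  0.03      ]
jar [0.66129554 0.45937431 0.03      ]
bottle [ 0.65624221 -0.49379687  0.03      ]
scene cup [0.4377522  0.03004916] bar [ 0.49174304 -0.32802764] [ 0.46658936 -0.1906943 ] bead mid [0.49531965 0.21814084]
[[-0.973, 0.233, -0.0], [0.233, 0.973, -0.001], [0.0, -0.001, -1.0]] [0.057 0.602 0.385] 315.0712048438559 [[0.233, 0.972, -0.002], [0.928, -0.222, 0.3], [0.292, -0.072, -0.954]]
```

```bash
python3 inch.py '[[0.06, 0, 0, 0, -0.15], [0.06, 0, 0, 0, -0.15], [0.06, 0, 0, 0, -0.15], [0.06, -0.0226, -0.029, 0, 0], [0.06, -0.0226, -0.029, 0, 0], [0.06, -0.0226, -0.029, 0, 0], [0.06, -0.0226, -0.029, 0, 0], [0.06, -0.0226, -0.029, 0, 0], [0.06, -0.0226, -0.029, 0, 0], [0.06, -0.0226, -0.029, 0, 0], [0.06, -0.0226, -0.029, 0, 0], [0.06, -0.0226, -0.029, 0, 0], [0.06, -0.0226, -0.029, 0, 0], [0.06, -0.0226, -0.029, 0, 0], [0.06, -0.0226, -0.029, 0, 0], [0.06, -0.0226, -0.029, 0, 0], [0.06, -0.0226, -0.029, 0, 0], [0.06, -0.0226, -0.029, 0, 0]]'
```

```text
refused: ROWS must be rows with the three-number parts in brackets of their own. Nothing was moved.
```

I used the wrong layout. The manual says rows with the three-number parts in brackets of their own; once more.

```bash
python3 inch.py '[[0.06, [0, 0, 0], -0.15], [0.06, [0, 0, 0], -0.15], [0.06, [0, 0, 0], -0.15], [0.06, [-0.0226, -0.029, 0], 0], [0.06, [-0.0226, -0.029, 0], 0], [0.06, [-0.0226, -0.029, 0], 0], [0.06, [-0.0226, -0.029, 0], 0], [0.06, [-0.0226, -0.029, 0], 0], [0.06, [-0.0226, -0.029, 0], 0], [0.06, [-0.0226, -0.029, 0], 0], [0.06, [-0.0226, -0.029, 0], 0], [0.06, [-0.0226, -0.029, 0], 0], [0.06, [-0.0226, -0.029, 0], 0], [0.06, [-0.0226, -0.029, 0], 0], [0.06, [-0.0226, -0.029, 0], 0], [0.06, [-0.0226, -0.029, 0], 0], [0.06, [-0.0226, -0.029, 0], 0], [0.06, [-0.0226, -0.029, 0], 0]]'; python3 inch.py '[[0.06, [0, 0, 0], 0], [0.06, [0, 0, 0], 0], [0.06, [0, 0, 0], 0]]'; python3 - <<'E'
from h import *
from plant import robot, cams
import cv2
w=cams.read_camera("wrist");cv2.imwrite("pics/w1.png",w["image"][:,:,::-1])
st=robot.read_state();print(Ro.from_rotvec(st["orientation"]).as_matrix().round(3).tolist())
print(np.round(w["R"],4).tolist(),np.round(w["t"],4).tolist(),w["fx"],w["cx"],w["cy"])
for P in [(.5637,.2313,.04),(.588,.2365,.04),(.499,.2175,.015)]: print(proj(w,P))
E
```

```text
t: 2.05
tool_pos: [0.5646, 0.2298, 0.2405]
orientation: [0.337, -3.123, -0.0]
force: [0.8, 1.4, -0.5]
opening: 0.0597
gripper_force: 0.0
t: 2.35
tool_pos: [0.5629, 0.2316, 0.2405]
orientation: [0.338, -3.123, -0.001]
force: [-0.1, -0.2, 1.2]
opening: 0.0597
gripper_force: 0.0
[[-0.977, -0.215, -0.0], [-0.215, 0.977, 0.0], [0.0, 0.0, -1.0]]
[[-0.2133, 0.977, -0.0004], [0.9321, 0.2036, 0.2996], [0.2928, 0.0635, -0.9541]] [-0.1055, -0.6066, 0.2138] 315.0712048438559 322.69166717195696 199.741205051779
[322.88148414 180.15137345]
[322.78894755 201.14255148]
[323.16623551 118.47403123]
```

View pics/w1.png

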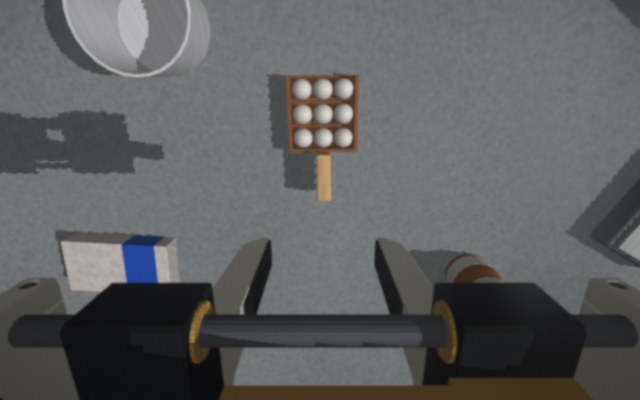

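The wrist view shows the tray square to the tool, with the handle at (323,153–200) and the middle bead at (322,113). That matches the top-camera estimate, so I'll descend, grip lightly and let the handle pivot in the jaws.

```bash
python3 inch.py '[[0.06, [0, 0, 0.03], 0], [0.06, [0, 0, 0.03], 0], [0.06, [0, 0, 0.03], 0], [0.06, [0, 0, 0.03], 0], [0.06, [0, 0, 0.03], 0], [0.06, [0, 0, 0.03], 0], [0.06, [0, 0, 0.02], 0], [0.06, [0, 0, 0.0095], 0], [0.06, [0, 0, 0], 0], [0, [0, 0, 0], 0], [0, [0, 0, 0], 0], [0, [0, 0, 0], 0], [0, [0, 0, 0], 0], [0, [0, 0, 0], 0], [0, [0, 0, 0], 0]]' 8
```

```text
t: 3.9
tool_pos: [0.5638, 0.231, 0.0314]
orientation: [-0.337, 3.123, 0.0]
force: [0.6, 1.6, 0.2]
opening: 0.0167
gripper_force: 0.6
```

```bash
python3 inch.py '[[0, [0, 0, 0], 0], [0, [0, 0, 0], 0], [0, [0, 0, 0], 0], [0, [0.001, 0, -0.0038], 0], [0, [0.001, 0, -0.0038], 0], [0, [0.001, 0, -0.0038], 0], [0, [0.0016, 0, -0.0038], 0], [0, [0.002, 0, -0.0038], 0], [0, [0, 0, 0], 0], [0, [0, 0, 0], 0]]'; python3 - <<'E'
from plant import robot, cams
import cv2
w=cams.read_camera("wrist");cv2.imwrite("pics/w2.png",w["image"][:,:,::-1])
E
```

```text
t: 4.9
tool_pos: [0.5575, 0.2297, 0.0506]
orientation: [-0.337, 3.122, 0.0]
force: [0.5, 0.2, -0.6]
opening: 0.0157
gripper_force: 8.0
```

View pics/w2.png

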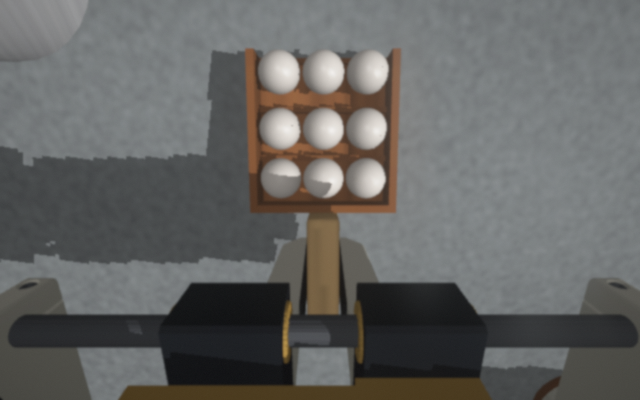

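The wrist view shows the beads still in their rows, the tray's front corners at (247,49) and (400,49), and its rear corners at (251,212) and (396,212). I'll fit the tilt from those.

```bash
cat >> h.py <<'E'
def tilt(w,st,corn):
    """corn: front-left, front-right, rear-left, rear-right wall-top corners in px -> tilt deg, grip offset(x,z) rel nominal, lip world"""
    M=Ro.from_rotvec(st["orientation"]).as_matrix(); X=-M[:,0];X[2]=0;X/=np.linalg.norm(X); Y=np.cross([0,0,1],X)
    G=np.array(st["tool_pos"])+.003*M[:,2]
    def W(p,l):
        x,y,z=l[0]-.066-p[1],l[1],l[2]-.028-p[2]; c,s=np.cos(p[0]),np.sin(p[0])
        return G+X*(x*c-z*s)+Y*(y+p[3])+np.array([0,0,1])*(x*s+z*c)
    L=[(-.046,-.039,.022),(-.046,.039,.022),(.0375,-.039,.022),(.0375,.039,.022)]
    r=least_squares(lambda p:np.concatenate([proj(w,W(p,l))-q for l,q in zip(L,corn)]+[np.array(p[1:])*300]),[.2,0,0,0])
    p=r.x; return np.degrees(p[0]),p[1:]*1000,W(p,(-.046,0,0)),np.abs(r.fun[:8]).max()
E
python3 - <<'E'
from h import *
from plant import robot, cams
w=cams.read_camera("wrist");st=robot.read_state()
print(tilt(w,st,[(247,49),(400,49),(251,212),(396,212)]),st["opening"],st["gripper_force"])
E
```

```text
(np.float64(11.13723263679868), array([ 0.95515512, -0.19511981, -0.13862248]), array([ 0.45456046,  0.20698905, -0.00164219]), np.float64(0.2965983709125908)) 0.016115482384250313 7.999971359968185
```

The tilt is 11° as planned and the pivot works at 8 N. I'll go to about 20°, clamp hard and lift.

```bash
python3 inch.py '[[0, [0.0018, 0, -0.0036], 0], [0, [0.0018, 0, -0.0036], 0], [0, [0.002, 0, -0.0035], 0], [0, [0.002, 0, -0.0035], 0], [0, [0.002, 0, -0.0034], 0], [0, [0, 0, 0], 0], [0, [0, 0, 0], 0]]'; python3 inch.py '[[0, [0, 0, 0], 0], [0, [0, 0, 0], 0], [0, [0, 0, -0.002], 0], [0, [0, 0, -0.004], 0], [0, [0, 0, -0.006], 0], [0, [0, 0, -0.008], 0], [0, [0, 0, -0.01], 0], [0, [0, 0, -0.012], 0], [0, [0, 0, -0.012], 0], [0, [0, 0, -0.012], 0], [0, [0, 0, -0.012], 0], [0, [0, 0, -0.012], 0], [0, [0, 0, -0.01], 0], [0, [0, 0, -0.006], 0], [0, [0, 0, -0.003], 0], [0, [0, 0, 0], 0]]' 60; python3 - <<'E'
from plant import robot, cams
import cv2
w=cams.read_camera("wrist");cv2.imwrite("pics/w3.png",w["image"][:,:,::-1])
E
```

```text
t: 5.7
tool_pos: [0.5479, 0.2276, 0.0681]
orientation: [-0.337, 3.123, 0.0]
force: [-0.4, -0.0, -1.4]
opening: 0.0161
gripper_force: 8.0
t: 7.3
tool_pos: [0.5479, 0.2276, 0.177]
orientation: [-0.337, 3.123, 0.0]
force: [-0.4, -0.2, -4.1]
opening: 0.0155
gripper_force: 60.0
```

View pics/w3.png

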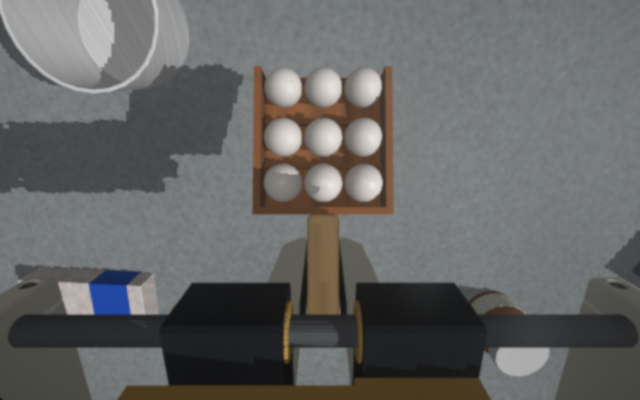

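The wrist view shows the tray holding its tilt, front corners at (254,67) and (392,67) and rear corners at (254,213) and (392,213). All beads are in place.

```bash
python3 - <<'E'
from h import *
from plant import robot, cams
w=cams.read_camera("wrist");st=robot.read_state()
print(tilt(w,st,[(254,67),(392,67),(254,213),(392.5,213)]))
E
python3 inch.py '[[0, [0.001, -0.004, 0], 0], [0, [0.0015, -0.008, 0], 0], [0, [0.0024, -0.0125, 0], 0], [0, [0.0024, -0.0125, 0], 0], [0, [0.0024, -0.0125, 0], 0], [0, [0.0024, -0.0125, 0], 0], [0, [0.0024, -0.0125, 0], 0], [0, [0.0024, -0.0125, 0], 0], [0, [0.0024, -0.0125, 0], 0], [0, [0.0024, -0.0125, 0], 0], [0, [0.0024, -0.0125, 0], 0], [0, [0.0024, -0.0125, 0], 0], [0, [0.0024, -0.0125, 0], 0], [0, [0.0024, -0.0125, 0], 0], [0, [0.002, -0.008, 0], 0], [0, [0.001, -0.004, 0], 0], [0, [0, 0, 0], 0], [0, [0, 0, 0], 0]]'
python3 - <<'E'
from plant import robot, cams
import cv2
w=cams.read_camera("wrist");cv2.imwrite("pics/w4.png",w["image"][:,:,::-1])
E
```

```text
(np.float64(19.637472764588594), array([ 0.40841474,  2.38682757, -0.33749324]), array([0.45412155, 0.20666343, 0.10670432]), np.float64(0.725050119033682))
t: 9.2
tool_pos: [0.5514, 0.0504, 0.1767]
orientation: [-0.337, 3.123, 0.0]
force: [-0.4, 0.5, -4.0]
opening: 0.0158
gripper_force: 60.0
```

View pics/w4.png

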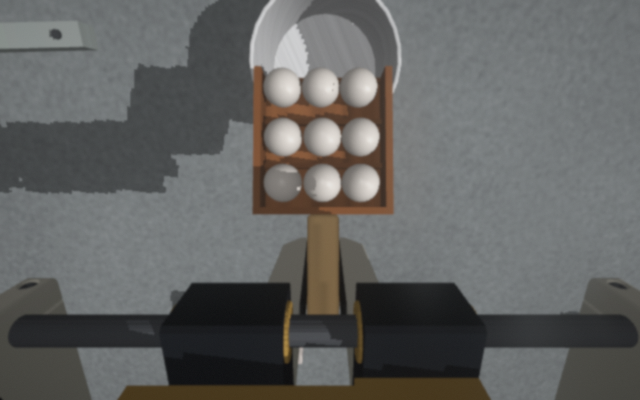

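The wrist view shows the cup rim spanning columns 250–401, widest near row 57, with the tray's lip at row 67 overlapping the mouth. I'll check the alignment.

```bash
python3 - <<'E'
from h import *
from plant import robot, cams
w=cams.read_camera("wrist");st=robot.read_state()
X=np.array([.977,.213,0]);Y=np.array([-.213,.977,0])
T=tilt(w,st,[(254,67),(392,67),(254,213),(392.5,213)]);print(T)
for C in [(.4428,.0261,.07),(.442,.027,.07),(.439,.029,.07)]:
    C=np.array(C); print([proj(w,C+s*.056*Y).round(1).tolist() for s in(-1,1)],proj(w,C-.056*X).round(1),"lip rel",(T[2]-C)@X,(T[2]-C)@Y)
l,r=[ray(w,(u,57),.07) for u in(250,401)];print(l,r,np.linalg.norm(l-r),(l+r)/2)
E
```

```text
(np.float64(19.706613087411174), array([ 0.69844335,  2.56225307, -0.39217152]), array([0.45795191, 0.02979234, 0.10695791]), np.float64(0.7047086455881413))
[[246.6, 62.8], [398.5, 62.8]] [322.5 -26. ] lip rel 0.015589881695532971 0.0003800608374551566
[[247.9, 61.9], [400.0, 61.9]] [324. -27.] lip rel 0.016179781695532996 -0.0006696391625448465
[[251.2, 58.2], [403.7, 58.2]] [327.9 -31.3] lip rel 0.018684781695532997 -0.003262639162544849
[ 0.45030938 -0.02671226  0.07      ] [0.42671422 0.08150554 0.07      ] 0.11076020796005223 [0.4385118  0.02739664 0.07      ]
```

```bash
python3 inch.py '[[0, [0, 0.0015, 0.002], 0], [0, [0, 0, 0.004], 0], [0, [0, 0, 0.006], 0], [0, [0, 0, 0.007], 0], [0, [0, 0, 0.007], 0], [0, [0, 0, 0.006], 0], [0, [0, 0, 0.004], 0], [0, [0, 0, 0.002], 0], [0, [0, 0, 0], 0], [0, [0, 0, 0], 0]]'; for i in 1; do python3 inch.py '[[0, [0, 0, 0.002], 0], [0, [0, 0, 0], 0]]'; done;  python3 inch.py '[[0, [0, 0, 0.002], 0], [0, [0, 0, 0], 0]]';
```

```text
t: 10.3
tool_pos: [0.5514, 0.0516, 0.139]
orientation: [-0.337, 3.123, -0.0]
force: [0.2, 0.7, -2.7]
opening: 0.0156
gripper_force: 60.0
t: 10.5
tool_pos: [0.5512, 0.0517, 0.1368]
orientation: [-0.337, 3.123, -0.0]
force: [-0.5, -0.6, -2.9]
opening: 0.0155
gripper_force: 60.0
t: 10.7
tool_pos: [0.551, 0.0517, 0.1345]
orientation: [0.337, -3.123, -0.0]
force: [-0.4, -0.4, -3.6]
opening: 0.0158
gripper_force: 60.0
```

```bash
python3 inch.py '[[0, [0, 0, 0.002], 0], [0, [0, 0, 0], 0]]' | sed -n '2p;4p';  python3 inch.py '[[0, [0, 0, 0.0015], 0], [0, [0, 0, 0], 0]]'| sed -n '2p;4p';python3 inch.py '[[0, [0, 0, 0], 0]]' | sed -n '4p'; python3 - <<'E'
from plant import robot, cams
print(robot.read_state()["force"])
import cv2
w=cams.read_camera("wrist");cv2.imwrite("pics/w5.png",w["image"][:,:,::-1])
E
```

```text
tool_pos: [0.551, 0.0517, 0.1324]
force: [-0.8, 0.9, -3.2]
tool_pos: [0.551, 0.0517, 0.131]
force: [-0.2, -0.7, -3.5]
force: [1.0, -0.7, -3.6]
[ 1.04161985 -0.7068961  -3.55262154]
```

```bash
python3 inch.py '[[0, [0, 0, 0.0015], 0], [0, [0, 0, 0], 0]]' | sed -n '2p;4p';  python3 inch.py '[[0, [0, 0, 0.0015], 0], [0, [0, 0, 0], 0]]'| sed -n '2p;4p';python3 inch.py '[[0, [0, 0, 0.0015], 0], [0, [0, 0, 0], 0]]' | sed -n '2p;4p'
```

```text
tool_pos: [0.5514, 0.0517, 0.1302]
force: [0.2, 0.3, 1.2]
tool_pos: [0.5518, 0.0517, 0.1294]
force: [-0.9, 1.0, 5.9]
tool_pos: [0.5524, 0.0517, 0.1285]
force: [0.2, 1.0, 8.8]
```

Contact came at TCP z≈0.1305. I'll back off the press, set up automatic corner detection on the brown rim, and check it against the known pictures.

```bash
python3 inch.py '[[0, [0, 0, -0.002], 0], [0, [0, 0, -0.002], 0], [0, [0, 0, 0], 0]]'| sed -n '2p;4p'; cat >> h.py <<'E'
import cv2
def corners(img): # RGB
    h=cv2.cvtColor(img,cv2.COLOR_RGB2HSV); m=((h[...,0]<14)&(h[...,1]>90)&(h[...,2]>35)).astype(np.uint8)
    m[225:]=0; m[:,:200]=0; m[:,450:]=0
    n,l,s,_=cv2.connectedComponentsWithStats(cv2.morphologyEx(m,cv2.MORPH_CLOSE,np.ones((5,5)))); i=1+np.argmax(s[1:,4]); m=l==i
    ys,xs=np.where(m); k=lambda sx,sy:min(zip(xs,ys),key=lambda p:sx*p[0]*1.0+sy*p[1])
    return [k(1,1),k(-1,1),k(1,-1),k(-1,-1)]
def beads(img):
    m=((img.min(2)>140)&(img.max(2).astype(int)-img.min(2)<40)).astype(np.uint8)
    return m
def now():
    from plant import robot, cams
    w=cams.read_camera("wrist");st=robot.read_state();c=corners(w["image"])
    return w,st,c,tilt(w,st,c)
E
python3 - <<'E'
from h import *
for f in("w3","w4"): print([tuple(map(int,q)) for q in corners(cv2.imread(f"pics/{f}.png")[:,:,::-1].copy())])
w,st,c,T=now(); print(c,T,st["force"])
E
```

```text
tool_pos: [0.5509, 0.0517, 0.1305]
force: [-0.7, -0.5, -3.6]
[(255, 67), (390, 67), (253, 211), (392, 212)]
[(255, 67), (391, 67), (254, 212), (392, 212)]
[(np.int64(255), np.int64(65)), (np.int64(391), np.int64(65)), (np.int64(254), np.int64(212)), (np.int64(392), np.int64(212))] (np.float64(19.316207364005738), array([ 1.28173469,  3.00431173, -0.42774194]), array([0.45648041, 0.03061717, 0.06050907]), np.float64(0.5036824639713586)) [ 0.19089574 -0.23192537 -3.77922277]
```

```bash
python3 inch.py '[[0, [0, 0, 0], 0], [0, [0, 0, 0], 0], [0, [0.0013, 0, -0.0016], 0], [0, [0.0013, 0, -0.0016], 0], [0, [0.0013, 0, -0.0016], 0], [0, [0.0013, 0, -0.0016], 0], [0, [0.0015, 0, -0.0015], 0], [0, [0.0015, 0, -0.0015], 0], [0, [0.0015, 0, -0.0015], 0], [0, [0.0015, 0, -0.0015], 0], [0, [0, 0, 0], 0], [0, [0, 0, 0], 0]]' 8; python3 - <<'E'
from h import *
w,st,c,T=now(); print(c,T,st["force"]); cv2.imwrite("pics/w6.png",w["image"][:,:,::-1])
E
```

```text
t: 13.4
tool_pos: [0.5402, 0.0493, 0.1432]
orientation: [-0.337, 3.123, -0.0]
force: [-0.2, 0.8, -2.2]
opening: 0.0164
gripper_force: 8.0
[(np.int64(261), np.int64(86)), (np.int64(383), np.int64(85)), (np.int64(256), np.int64(215)), (np.int64(390), np.int64(215))] (np.float64(30.18355302648826), array([ 1.85236226,  3.00808844, -0.70801623]), array([0.45943958, 0.03088105, 0.05616047]), np.float64(0.8711343408554342)) [-0.2071595   0.40487276 -1.51233226]
```

Tilt is 30.2°. I'll continue to 40°.

```bash
python3 inch.py '[[0, [0.0013, 0, -0.0011], 0], [0, [0.0013, 0, -0.0011], 0], [0, [0.0013, 0, -0.0011], 0], [0, [0.0013, 0, -0.0011], 0], [0, [0.0013, 0, -0.0011], 0], [0, [0.0013, 0, -0.001], 0], [0, [0.0013, 0, -0.001], 0], [0, [0.0013, 0, -0.001], 0], [0, [0.0013, 0, -0.001], 0], [0, [0.0014, 0, -0.001], 0], [0, [0, 0, 0], 0], [0, [0, 0, 0], 0], [0, [0, 0, 0], 0], [0, [0, 0, 0], 0], [0, [0, 0, 0], 0], [0, [0, 0, 0], 0]]'; python3 - <<'E'
from h import *
w,st,c,T=now(); print(c,T,st["force"]); cv2.imwrite("pics/w7.png",w["image"][:,:,::-1])
E
```

```text
t: 15.05
tool_pos: [0.5274, 0.0465, 0.1536]
orientation: [0.337, -3.123, 0.0]
force: [-1.3, -0.6, -3.1]
opening: 0.0159
gripper_force: 8.0
[(np.int64(267), np.int64(105)), (np.int64(378), np.int64(105)), (np.int64(260), np.int64(223)), (np.int64(387), np.int64(222))] (np.float64(36.81416178849054), array([ 0.89915128,  8.59960524, -0.3904918 ]), array([0.4605794 , 0.03147068, 0.0536397 ]), np.float64(1.5059098571792333)) [-0.11238336 -0.24537829 -3.68750276]
```

View pics/w7.png

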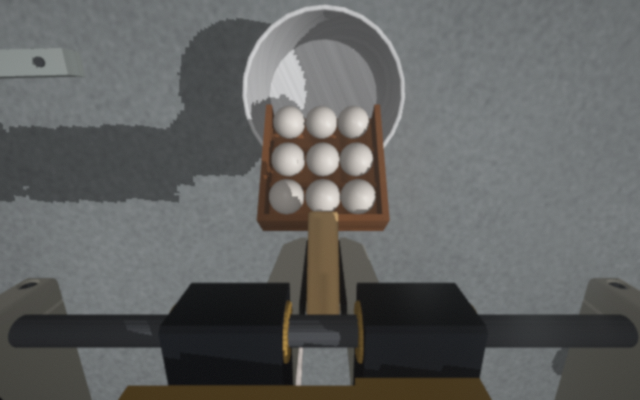

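The wrist view shows all nine beads still on the tray. The front row at row 122 hangs over the cup mouth and sits against the lip. I'll refit the tilt from the front corners only and continue in small steps.

```bash
cat >> h.py <<'E'
def tilt2(w,st,c):
    from scipy.optimize import minimize_scalar
    M=Ro.from_rotvec(st["orientation"]).as_matrix(); X=-M[:,0]
    G=np.array(st["tool_pos"])+.003*M[:,2]
    def W(th,x,z): x,z=x-.0673,z-.031; return G+X*(x*np.cos(th)-z*np.sin(th))+np.array([0,0,1])*(x*np.sin(th)+z*np.cos(th))
    v=(c[0][1]+c[1][1])/2
    th=minimize_scalar(lambda a:(proj(w,W(a,-.046,.022))[1]-v)**2,bounds=(0,1.2),method="bounded").x
    return np.degrees(th),W(th,-.046,0)
def nbeads(img,c):  # bead-white pixels inside tray area, front third vs rest by blob
    g=cv2.cvtColor(img,cv2.COLOR_RGB2GRAY)[:240,240:410]; q=cv2.HoughCircles(cv2.GaussianBlur(g,(3,3),0),cv2.HOUGH_GRADIENT,1,22,param1=120,param2=13,minRadius=12,maxRadius=24)
    return [] if q is None else sorted([(round(float(b)),round(float(a)+240)) for a,b,r in q[0]])
E
python3 - <<'E'
from h import *
w,st,c,T=now(); print(tilt2(w,st,c), nbeads(w["image"],c))
E
python3 inch.py '[[0, [0.0014, 0, -0.0009], 0], [0, [0.0014, 0, -0.0009], 0], [0, [0.0014, 0, -0.0009], 0], [0, [0, 0, 0], 0], [0, [0, 0, 0], 0], [0, [0, 0, 0], 0], [0, [0, 0, 0], 0]]' | sed -n '1,2p;4p'
python3 - <<'E'
from h import *
w,st,c,T=now(); print(tilt2(w,st,c), nbeads(w["image"],c))
E
```

```text
(np.float64(39.34135265697643), array([0.46098556, 0.03197091, 0.05481427])) [(40, 366), (52, 276), (122, 288), (122, 322), (124, 352), (124, 374), (158, 324), (158, 356), (160, 288), (194, 358), (196, 286), (196, 322)]
t: 15.85
tool_pos: [0.5233, 0.0456, 0.1564]
force: [0.9, -1.1, -2.9]
(np.float64(42.281077839127754), array([0.46180815, 0.03215216, 0.05418644])) [(62, 370), (64, 344), (66, 292), (162, 324), (162, 354), (164, 284), (198, 286), (198, 358), (200, 324)]
```

The front row is now in the cup at (64,292), (62,344) and (66,370). The other six beads are in their grooves. I'll clamp, lift and carry the tray to the bar.

```bash
python3 inch.py '[[0, [0, 0, 0], 0], [0, [0, 0, 0], 0], [0, [0, 0, 0], 0], [0, [0, 0, -0.001], 0], [0, [0, 0, -0.002], 0], [0, [0, 0, -0.004], 0], [0, [0, 0, -0.006], 0], [0, [0, 0, -0.008], 0], [0, [0, 0, -0.008], 0], [0, [0, 0, -0.008], 0], [0, [0, 0, -0.006], 0], [0, [0, 0, -0.004], 0], [0, [0, 0, -0.002], 0], [0, [0, 0, -0.001], 0], [0, [0, 0, 0], 0]]' 60| sed -n '1,2p;4p'
python3 - <<'E'
from h import *
w,st,c,T=now(); print(tilt2(w,st,c), nbeads(w["image"],c))
E
python3 inch.py '[[0, [-0.0007, -0.004, 0], 0], [0, [-0.0007, -0.008, 0], 0], [0, [-0.0007, -0.012, 0], 0], [0, [-0.0007, -0.016, 0], 0], [0, [-0.0007, -0.0173, 0], 0], [0, [-0.0007, -0.0173, 0], 0], [0, [-0.0007, -0.0173, 0], 0], [0, [-0.0007, -0.0173, 0], 0], [0, [-0.0007, -0.0173, 0], 0], [0, [-0.0007, -0.0173, 0], 0], [0, [-0.0007, -0.0173, 0], 0], [0, [-0.0007, -0.0173, 0], 0], [0, [-0.0007, -0.0173, 0], 0], [0, [-0.0007, -0.0173, 0], 0], [0, [-0.0007, -0.0173, 0], 0], [0, [-0.0007, -0.0173, 0], 0], [0, [-0.0007, -0.016, 0], 0], [0, [-0.0007, -0.012, 0], 0], [0, [-0.0007, -0.008, 0], 0], [0, [-0.0007, -0.004, 0], 0]]'| sed -n '1,3p'
python3 inch.py '[[0, [0, 0, 0], 0], [0, [0, 0, 0], 0]]' | sed -n '1,3p'
python3 - <<'E'
from h import *
w,st,c,T=now(); print(tilt2(w,st,c), nbeads(w["image"],c));cv2.imwrite("pics/w8.png",w["image"][:,:,::-1])
E
```

```text
t: 17.4
tool_pos: [0.5232, 0.0456, 0.2062]
force: [-1.5, 0.0, -2.9]
(np.float64(42.30056626285925), array([0.46163675, 0.03215807, 0.10386377])) [(60, 356), (70, 290), (70, 328), (162, 290), (162, 322), (162, 356), (196, 320), (198, 286), (200, 356)]
t: 19.45
tool_pos: [0.5985, -0.2331, 0.2062]
orientation: [0.337, -3.123, -0.0]
t: 19.65
tool_pos: [0.5984, -0.2319, 0.2063]
orientation: [0.338, -3.123, -0.001]
(np.float64(42.263983606971735), array([ 0.53684288, -0.24527104,  0.10420186])) [(162, 288), (162, 322), (162, 354), (198, 286), (198, 320), (198, 356)]
```

View pics/w8.png

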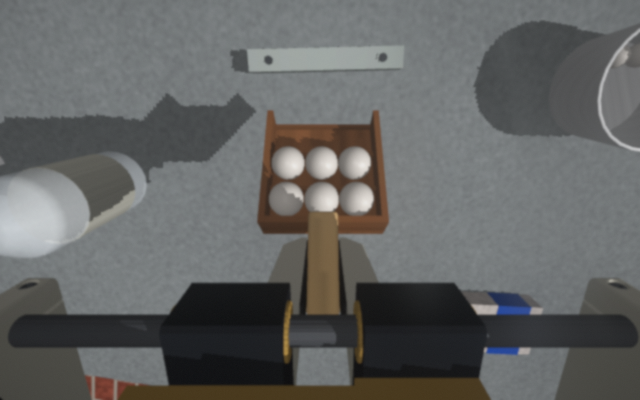

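The wrist view shows six beads in the tray. The bar's top face has its long edges at rows 46–72, columns 247–403, turned about 0.03 rad from the tool. I'll measure it precisely.

```bash
python3 - <<'E'
from h import *
w,st,c,T=now(); im=w["image"]; g=cv2.cvtColor(im,cv2.COLOR_RGB2GRAY).astype(float)
h=cv2.cvtColor(im,cv2.COLOR_RGB2GRAY)
print("profiles",[g[40:80,u].astype(int).tolist() for u in (320,)])
E1,E2=[],[]
for u in list(range(280,372,2)):
    d=np.diff(cv2.GaussianBlur(g[:,u-1:u+2].mean(1)[:,None],(1,5),1).ravel())
    E1.append((u,35+np.argmax(d[35:60])+.5)); E2.append((u,58+np.argmin(d[58:85])+.5))
for E in(E1,E2):
    vx,vy,x0,y0=cv2.fitLine(np.float32(E),cv2.DIST_HUBER,0,.01,.01).ravel()
    f=lambda u:ray(w,(u,y0+(u-x0)*vy/vx),.02)
    a,b=f(249),f(402); d=b-a; print("edge",a,b,"yaw",np.arctan2(d[1],d[0])-np.pi/2,"len",np.linalg.norm(d))
print("cam",-np.array(w["R"]).T@w["t"])
E
```

```text
profiles [[130, 130, 130, 130, 128, 128, 131, 145, 157, 162, 165, 165, 165, 164, 164, 165, 165, 165, 165, 164, 164, 163, 165, 164, 163, 164, 163, 164, 162, 151, 121, 106, 113, 123, 125, 126, 126, 126, 124, 124]]
edge [ 0.48409891 -0.32973782  0.02      ] [ 0.45053117 -0.18720642  0.02      ] yaw 0.23129635133603843 len 0.14643084494309977
edge [ 0.50384109 -0.32685667  0.02      ] [ 0.46926509 -0.18160817  0.02      ] yaw 0.23369774904521723 len 0.14930715707774278
cam [ 0.51567988 -0.25038163  0.35149555]
```

```bash
python3 inch.py '[[0, [0.001, 0, 0.002], -0.014], [0, [0.002, 0, 0.004], 0], [0, [0.003, 0, 0.006], 0], [0, [0.003, 0, 0.008], 0], [0, [0.003, 0, 0.01], 0], [0, [0.003, 0, 0.01], 0], [0, [0.003, 0, 0.01], 0], [0, [0.003, 0, 0.01], 0], [0, [0.003, 0, 0.01], 0], [0, [0.003, 0, 0.008], 0], [0, [0.003, 0, 0.007], 0], [0, [0.003, 0, 0.006], 0], [0, [0.002, 0, 0.004], 0], [0, [0.001, 0, 0.003], 0], [0, [0.001, 0, 0.002], 0], [0, [0, 0, 0.001], 0], [0, [0, 0, 0], 0]]' | sed -n '1,4p'
python3 - <<'E'
from h import *
w,st,c,T=now(); print(tilt2(w,st,c), nbeads(w["image"],c),Ro.from_rotvec(st["orientation"]).as_matrix()[:2,0],st["force"])
E
python3 inch.py '[[0, [0, 0, 0.001], 0], [0, [0, 0, 0.001], 0], [0, [0, 0, 0], 0]]' | sed -n '1,4p'
python3 inch.py '[[0, [0, 0, 0.001], 0], [0, [0, 0, 0.0005], 0], [0, [0, 0, 0], 0]]' | sed -n '1,4p'
```

```text
t: 21.45
tool_pos: [0.5632, -0.241, 0.1061]
orientation: [-0.359, 3.119, -0.001]
force: [2.7, 0.8, -1.6]
(np.float64(42.618347575694294), array([ 0.50247148, -0.25512187,  0.00347311])) [(162, 288), (162, 322), (162, 354), (198, 286), (198, 322), (198, 356)] [-0.9737937  -0.22742714] [ 2.7581673   0.78292012 -0.88711888]
t: 21.8
tool_pos: [0.5637, -0.2411, 0.1051]
orientation: [-0.359, 3.118, -0.002]
force: [2.9, 1.8, 6.6]
t: 22.1
tool_pos: [0.5635, -0.2409, 0.1024]
orientation: [-0.359, 3.119, -0.001]
force: [6.4, 0.3, 1.0]
```

```bash
python3 inch.py '[[0, [0, 0, 0], 0], [0, [0, 0, 0], 0], [0, [-0.0025, 0, 0.0018], 0], [0, [-0.0025, 0, 0.002], 0], [0, [-0.0025, 0, 0.002], 0], [0, [-0.0025, 0, 0.002], 0], [0, [-0.0025, 0, 0.002], 0], [0, [-0.0025, 0, 0.002], 0], [0, [-0.0025, 0, 0.002], 0], [0, [-0.0022, 0, 0.0025], 0], [0, [-0.0022, 0, 0.0025], 0], [0, [-0.0022, 0, 0.0025], 0], [0, [0, 0, 0], 0]]' 8 | sed -n '1,4p'
python3 - <<'E'
from h import *
w,st,c,T=now(); print(T,tilt2(w,st,c), nbeads(w["image"],c),st["force"])
E
```

```text
t: 23.4
tool_pos: [0.5856, -0.235, 0.0797]
orientation: [0.359, -3.12, -0.001]
force: [0.7, -1.3, -0.5]
(np.float64(27.599706756136783), array([ 0.10524258,  3.34922946, -0.95568062]), array([ 0.50307071, -0.25525173, -0.00283797]), np.float64(0.8932272735487459)) (np.float64(28.564806832413183), array([ 0.50298836, -0.25428959, -0.00443916])) [(146, 286), (146, 322), (146, 358), (190, 284), (190, 322), (190, 358)] [ 1.27592975 -0.94286761 -0.74455629]
```

```bash
python3 inch.py '[[0, [-0.0022, 0, 0.0024], 0], [0, [-0.0022, 0, 0.0024], 0], [0, [-0.0022, 0, 0.0024], 0], [0, [-0.0022, 0, 0.0024], 0], [0, [-0.0022, 0, 0.0024], 0], [0, [-0.0017, 0, 0.003], 0], [0, [-0.0017, 0, 0.003], 0], [0, [-0.0017, 0, 0.003], 0], [0, [-0.0017, 0, 0.003], 0], [0, [-0.0017, 0, 0.003], 0], [0, [-0.0017, 0, 0.003], 0], [0, [-0.0012, 0, 0.003], 0], [0, [-0.0012, 0, 0.003], 0], [0, [-0.0012, 0, 0.003], 0], [0, [-0.0012, 0, 0.0025], 0], [0, [0, 0, 0], 0], [0, [0, 0, 0], 0]]' | sed -n '1,4p'
python3 - <<'E'
from h import *
w,st,c,T=now(); print(c,T,tilt2(w,st,c), nbeads(w["image"],c),st["force"])
E
```

```text
t: 25.15
tool_pos: [0.6112, -0.2294, 0.0389]
orientation: [-0.359, 3.121, 0.0]
force: [-0.4, -0.5, -2.7]
[(np.int64(240), np.int64(43)), (np.int64(404), np.int64(43)), (np.int64(251), np.int64(212)), (np.int64(395), np.int64(211))] (np.float64(3.9871070882243136), array([ 0.02387775,  3.95481593, -0.64512866]), array([ 0.50467889, -0.25490109, -0.00367024]), np.float64(0.8537145291355159)) (np.float64(6.346065873553897), array([ 0.50487479, -0.25419293, -0.00735392])) [(126, 280), (126, 322), (126, 362), (178, 280), (178, 322), (178, 362)] [-1.71849898 -0.48199846 -2.40888301]
```

```bash
python3 inch.py '[[0, [-0.0006, 0, 0.002], 0], [0, [-0.0006, 0, 0.002], 0], [0, [-0.0004, 0, 0.002], 0], [0, [0, 0, 0], 0], [0, [0, 0, 0], 0]]' | sed -n '1,4p'
python3 inch.py '[[0, [0, 0, 0.001], 0], [0, [0, 0, 0.001], 0], [0, [0, 0, 0], 0], [0, [0, 0, 0], 0]]' | sed -n '1,4p'
python3 - <<'E'
from h import *
w,st,c,T=now(); print(c,T,tilt2(w,st,c), nbeads(w["image"],c),st["force"])
E
```

```text
t: 25.7
tool_pos: [0.6136, -0.229, 0.0338]
orientation: [-0.359, 3.119, -0.001]
force: [1.5, 2.6, 3.1]
t: 26.1
tool_pos: [0.6141, -0.2289, 0.0323]
orientation: [-0.359, 3.118, -0.001]
force: [3.4, 2.6, 6.0]
[(np.int64(232), np.int64(37)), (np.int64(413), np.int64(37)), (np.int64(249), np.int64(213)), (np.int64(397), np.int64(213))] (np.float64(-3.702785599701264), array([-1.26868435,  4.42870605, -0.52518029]), array([ 0.50462299, -0.25507076,  0.0041245 ]), np.float64(0.49841868408651635)) (np.float64(2.324223261470391), array([ 0.50513187, -0.25441259, -0.00654032])) [(134, 278), (134, 366), (136, 320), (184, 278), (184, 322), (184, 366)] [2.41133271 2.56229618 5.16903922]
```

Pressing on the handle tipped the front up slightly, so I'll back up, then slide toward the bar.

```bash
python3 inch.py '[[0, [0, 0, -0.001], 0], [0, [0, 0, -0.001], 0], [0, [0, 0, -0.001], 0], [0, [0, 0, 0], 0], [0, [0, 0, 0], 0]]' | sed -n '1,4p'
python3 - <<'E'
from h import *
w,st,c,T=now(); print(c,T)
E
python3 inch.py '[[0, [0, 0, 0], 0], [0, [0.001, 0, 0], 0], [0, [0.002, 0, 0], 0], [0, [0.002, 0, 0], 0], [0, [0.002, 0, 0], 0], [0, [0.002, 0, 0], 0], [0, [0.002, 0, 0], 0], [0, [0.001, 0, 0], 0], [0, [0, 0, 0], 0], [0, [0, 0, 0], 0]]' 12| sed -n '1,4p'
python3 - <<'E'
from h import *
w,st,c,T=now(); print(c,T, nbeads(w["image"],c))
E
```

```text
t: 26.65
tool_pos: [0.6123, -0.2293, 0.0338]
orientation: [0.359, -3.12, 0.0]
force: [0.3, -1.2, 1.0]
[(np.int64(236), np.int64(40)), (np.int64(408), np.int64(40)), (np.int64(250), np.int64(214)), (np.int64(396), np.int64(213))] (np.float64(0.4620891384772988), array([-0.8594666 ,  3.10120814, -0.65427845]), array([ 0.50441924, -0.25511601, -0.00123197]), np.float64(0.8463401019957928))
t: 27.7
tool_pos: [0.6006, -0.2318, 0.0338]
orientation: [0.359, -3.12, -0.0]
force: [-0.6, -0.6, -1.8]
[(np.int64(236), np.int64(40)), (np.int64(409), np.int64(41)), (np.int64(250), np.int64(214)), (np.int64(396), np.int64(213))] (np.float64(-0.283525483870149), array([-1.16188942,  3.85300061, -0.52936025]), array([ 4.92760559e-01, -2.57461552e-01, -4.81399227e-04]), np.float64(0.7807273005302307)) [(136, 276), (136, 322), (136, 366), (184, 280), (184, 320), (184, 362)]
```

```bash
python3 inch.py '[[0, [0.001, 0, 0], 0], [0, [0.001, 0, 0], 0], [0, [0.001, 0, 0], 0], [0, [0, 0, 0], 0]]' | sed -n '2p;4p';python3 inch.py '[[0, [0.001, 0, 0], 0], [0, [0.001, 0, 0], 0], [0, [0, 0, 0], 0], [0, [0, 0, 0], 0]]' | sed -n '2p;4p'; python3 inch.py '[[0, [0.001, 0, 0], 0], [0, [0.001, 0, 0], 0], [0, [0, 0, 0], 0], [0, [0, 0, 0], 0]]' | sed -n '2p;4p'
```

```text
tool_pos: [0.5979, -0.2325, 0.0339]
force: [-0.8, 0.1, -3.7]
tool_pos: [0.5962, -0.2329, 0.0341]
force: [1.2, 0.7, -2.5]
tool_pos: [0.5958, -0.233, 0.035]
force: [5.4, 3.2, -1.7]
```

```bash
python3 inch.py '[[0.018, [0, 0, 0], 0], [0.022, [0, 0, 0], 0], [0.03, [0, 0, 0], 0], [0.04, [0, 0, 0], 0], [0.05, [0, 0, 0], 0], [0.05, [0, 0, 0], 0], [0.05, [0, 0, 0], 0]]' | sed -n '1,5p'; python3 - <<'E'
from h import *
w,st,c,T=now(); print(c,T, nbeads(w["image"],c))
E
python3 inch.py '[[0.05, [0, 0, -0.005], 0], [0.05, [0, 0, -0.01], 0], [0.05, [0, 0, -0.02], 0], [0.05, [0, 0, -0.03], 0], [0.05, [0, 0, -0.03], 0], [0.05, [0, 0, -0.03], 0], [0.05, [0, 0, -0.03], 0], [0.05, [0, 0, -0.02], 0], [0.05, [0, 0, 0], 0], [0.05, [0, 0, 0], 0]]' | sed -n '1,4p'
python3 - <<'E'
from h import *
from plant import robot, cams
w=cams.read_camera("wrist")["image"]; t=cams.read_camera("top")["image"]
T=cv2.resize(t[190:280,210:440],None,fx=2.7826,fy=2.7826,interpolation=cv2.INTER_CUBIC)
W=cv2.resize(w[0:180,160:480],(640,340),interpolation=cv2.INTER_CUBIC) 
o=np.vstack([W,T[:,:640]]);cv2.imwrite("pics/end.png",o[:,:,::-1]);cv2.imwrite("pics/wend.png",w[:,:,::-1]);print(o.shape)
E
```

```text
t: 29.65
tool_pos: [0.5941, -0.2334, 0.034]
orientation: [0.359, -3.121, -0.0]
force: [0.2, -0.7, 0.2]
opening: 0.0499
[(np.int64(237), np.int64(46)), (np.int64(407), np.int64(47)), (np.int64(250), np.int64(217)), (np.int64(395), np.int64(217))] (np.float64(0.8475190913474969), array([-3.1788059 ,  3.78128902, -0.79118864]), array([ 0.48883532, -0.25875748, -0.00238418]), np.float64(0.8140469127673384)) [(140, 278), (140, 320), (140, 366), (186, 280), (188, 320), (188, 362)]
t: 30.7
tool_pos: [0.5944, -0.2335, 0.2097]
orientation: [-0.359, 3.12, -0.001]
force: [0.3, -0.3, 0.2]
(590, 640, 3)
```

View pics/end.png

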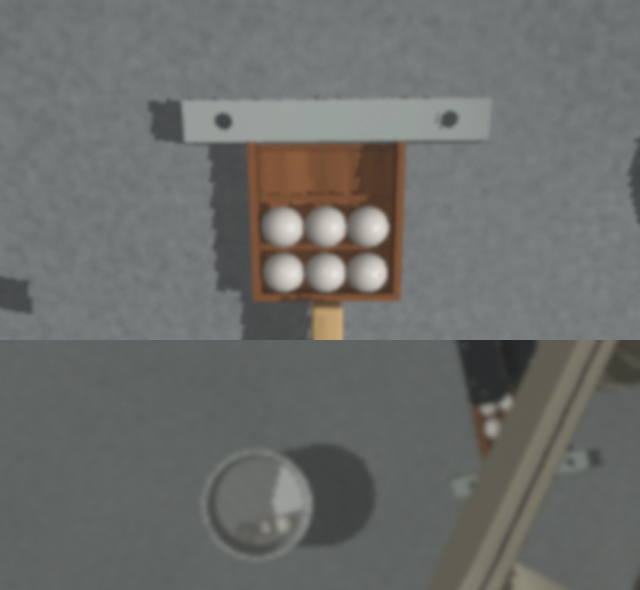

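The final view shows the tray flush against the bar at row 142, flat, with six beads in their grooves and the bar spanning columns 183–490. The cup hasn't moved, centred at (258,503), and the poured beads are inside it. Handing in.

```bash
python3 -c "
from plant import robot, cams
print(robot.close_job())"
```

```text
the job is handed in; nothing more can be done
None
```

The job is handed in; the judge returned no verdict. In the last images the three front beads are in the unmoved cup, the other six are in their grooves, and the tray lies flat, released and flush against the bar's far face.

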